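Press a sample pellet and eject the die

TASK

Work the little pellet press: push the valve's spring-centred lever towards the side where the press stands until you feel it come up against its stop, keep it firmly there for two seconds without forcing it, and let it come back to the centre. Then push the press's ejector slide all the way in so that it pushes the die completely out onto the far shelf, and let the slide spring back home. Do not touch the die itself, do not push the lever the other way, and leave the vessels, beaker and wash bottle where they are.

Things in the scene. Friction and masses are not known exactly. Their poses are not given: they have to be found in the camera images.
- valve: hand valve: steel foot 190 x 150 mm, grey housing 120 x 90 mm, 80 mm high, with a ball-knob lever on top. Origin on the bench under the front part of the foot, 60 mm in front of the lever's pivot; x points to its back (away from the robot), y to its left, z up. Two 14 mm posts at x 145, y +-62 mm carry the gauge bar over the knob.
- gauge_bar (a point): centre of the grey gauge bar that hangs over the knob: 60 mm deep (x), 150 mm wide (y), 50 mm high; its underside is 290 mm above the bench and its front edge 16 mm in front of the knob's centre. No room for a tool straight above the knob: come in from the front (-x side) tilted about 40 deg from vertical.
- lever_knob (a point): centre of the black ball knob, 32 mm diameter, on top of the 12 mm thick lever. At rest at x 14, y 0, z 175 mm in the valve's frame. It swings sideways to +y or -y of the valve, and drops up to 15 mm on the way.
- lever: the lever, 110 mm from pivot (origin, 75 mm above the bench) to knob centre, leaning 25 deg to -x. A spring (10 N per rad at the knob) recentres it. Its stop is adjustable, inside the housing, unseen: met anywhere from 0.27 to 0.58 rad (knob 29 to 60 mm aside), differing each time. Feel for it: the push rises above the spring's 3 to 6 N; 12 to 20 N in all holds it there; over 30 N strains it.
- press: pellet press: grey bed 255 x 150 mm (x -110 to 145 mm), top 30 mm high. Origin on the bench below the middle of its bay; x points to its back (away from the robot), y to its left, z up. The bay (x -43 to 32 mm, 30 mm high cheeks) holds the die; behind it is the level outfeed shelf with a 20 mm rim at x 139 mm. It stands to the left or right of the valve.
- crosshead (a point): centre of the press's crosshead, 80 mm deep (x), 150 mm wide (y), underside 234 mm above the bench (with the cylinder on top 325 mm), on two columns at press x 0, y +-58 mm. A 36 mm ram hangs from it to 40 mm above the die.
- ejector_tab (a point): middle of the front face of the ejector slide's push tab: upright steel plate 10 mm thick (x), 70 mm wide (y), 33 to 103 mm above the bench; at press x -195, y 0, z 68 mm when home. Push it along +x of the press, 80 mm to its end stop, against 2 to 6 N of spring plus up to 8 N when it pushes the die. It springs back when let go.
- die_center (a point): centre of the loose steel die standing in the bay: block 60 x 60 x 32 mm with a low round boss (40 mm high in all), about 0.5 kg. The ejector pushes it along +x of the press; at full travel its centre is at about press x 72 mm.
- bomb_a: steel vessel, 68 mm diameter, 110 mm high, standing between valve and press; origin at its foot. Leave alone.
- bomb_b: steel vessel, 68 mm diameter, 110 mm high, at the right side; origin at its foot. Leave alone.
- beaker: glass beaker, 72 mm diameter, 90 mm high, at the back; origin at its foot. Leave alone.
- wash_bottle: white plastic wash bottle, 72 mm diameter, 180 mm high, at the left side; origin at its foot. Leave alone.
- die: the same die; origin at the centre of its underside, axes along the press's when in the bay.

How it is judged:
By the outcome, as a careful person would: the job done as asked, in the order asked, and still so for the second after the job is handed in, with the robot touching nothing.
It also fails if it takes over 64 s, if anything falls off the work surface, if the arm or the gripper's body presses on something with over 40 N, if the wrist force passes 120 N, or if a joint passes its speed limit or range.

ROBOT

A 7-joint arm with a two-finger parallel gripper is mounted at the origin on the work surface. World frame = base frame: x ahead of the robot, y to its left, z up, the work surface at z = 0. Lengths are in m, angles in rad, forces in N, time in s.
With the tool pointing down it reaches from about 0.425 to 0.8 m from the base axis. Payload 8.3 kg.
Tool frame: the origin (TCP) lies on the front face of the gripper's body, between the roots of the fingers; the fingertips stand robot.nose_length ahead of it and the grasp point (between the pads) lies 54 mm ahead of it (robot.nose_length is the distance from the TCP to the fingertips, in m); z points along the fingers, y is the line along which they close (so a half turn about z gives the same grasp; the last joint's range is limited). The gripper opens to 85 mm and grips with 20 to 120 N. Pads are 22 mm wide; open, the fingers measure 114 mm over their backs; the gripper's body (76 mm by 85 mm) begins 54 mm behind the grasp point. The pads swing forward as they close: fully open they stand 13 mm farther back than shut.
Start: joints at [1.126, 0.383, 0.016, 1.37, -0.006, 1.388, -0.046], TCP at [0.233, -0.58, 0.304] pointing down, gripper open.
Joint ranges: [-2.95, 2.95], [-0.25, 2.06], [-1.52, 1.56], [0.18, 2.33], [-1.44, 4.58], [0.02, 2.06], [-3.01, 3.01]. Speed limits (rad/s): [2.39, 2.39, 3.01, 3.01, 3.14, 3.14, 3.14].

INTERFACE

Orientations are given as a unit quaternion [w, x, y, z].
In Python, from bench import robot gives the robot as it stands. The module is installed in compiled form; this text tells all that it offers.
- The arm moves only by the tool send_rows, never from a script. Its argument "increments" is a list of rows, each a list of 7 numbers: the turn, a rotation vector about the tool's x, y, z each as a share of 45 degrees, from -1 to 1, then the shift along the tool's x, y, z each as a share of 0.06 m, from -1 to 1, then the opening, from 0 (shut) to 1 (fully open). A call has 1 to 20 rows; each row shifts and turns the commanded pose from where the row before left it, along the tool's axes as they then stand; what a row does not reach is not made up. A row lasts 1/8 s, in which the tool goes at most 62.5 mm and 10.7 degrees, less where a joint would pass 70% of its speed; a pose out of reach is approached as far as the arm can. A call with a number of a shift or a turn outside -1 to 1 is refused whole. A call with a gripper value outside its range is refused whole. The fingers move at their own pace and stop on an object; "force" is the grip in N (left out, the last holds). Time passes only in rows, so rows that do not move let the fingers close. It gives the time, the measured TCP pose, the force, the opening and the grip force at its end, in the units of the state.
- robot.state(): the state, without advancing time (a new reading comes with each control period).
- robot.grab_frame(name): name is "scene" or "top"; returns a dict with "frame" (384x512x3 uint8, red, green, blue), "camera_matrix" (3x3 intrinsics, pixels), "R" (3x3) and "t" (3): a world point X has camera coordinates R X + t. Camera axes: x right, y down, z forward; pixel columns grow to the right and rows downward; lengths in m; the calibration is good to about 2 mm. A picture is of the moment at which its call begins. There is no depth.
- robot.sign_off(): hands the job in; it is judged then, once.
The state is a dict: "clock": time; "joints": joint angles; "dq": joint speeds; "joint_efforts": joint torques, N m; "ee_pos": TCP position; "eef_rot": TCP orientation; "force": force on the tool from outside, world axes, zero at the start; "wrist_torque": the same for the moment, N m; "grip_width": finger opening in m; "grasp_force": force on a finger pad.
Only numpy, scipy, OpenCV 4.12 (cv2) and the standard library are available. Lean on these libraries where they do the work, as an engineer would, in place of code of your own. Each camera call takes 0.05 s, during which the arm holds its last target. There are 200 camera calls.

## Working session

There is one attempt and no reset: what is moved stays moved. The work goes in short steps, Python scripts to look and compute and a tool call to move; the robot and the scene stay as the last step left them, time stands still between calls to the robot, and variables do not carry over. Pictures are saved under pics/ and viewed, at most 10 in all, crops included, and the job is handed in when it is done.

Besides the shell and the picture viewer there is one more tool, called after "Emit:" by a JSON object that holds its "op" and its "data", one argument or row to a line. send_rows: Moves the arm, as the interface text tells. Its arguments: {"type":"object","properties":{"increments":{"type":"array","items":{"type":"array","items":{"type":"number","minimum":-1,"maximum":1}}},"force":{"type":"number"}},"required":["increments"]}

```bash
mkdir -p pics; python3 - <<'E'
from bench import robot
import cv2,numpy as np
s=robot.state();print(s, robot.nose_length)
for n in("scene","top"):
    f=robot.grab_frame(n);cv2.imwrite(f"pics/{n}0.png",f["frame"][:,:,::-1]);np.savez(f"{n}.npz",**f)
    print(n,f["camera_matrix"],-f["R"].T@f["t"],f["R"])
E
```

```text
{'clock': 0.0, 'joints': array([ 1.12609445,  0.38421742,  0.01636124,  1.37119229, -0.00631881,
        1.38821131, -0.04654532]), 'dq': array([-0.00051406, -0.00091892,  0.00165863, -0.00137201, -0.00045705,
        0.00015344,  0.00046081]), 'joint_efforts': array([-1.41113883e-04, -6.27594781e+01,  8.44249260e-01, -3.71821904e+01,
        1.64656359e-02,  1.41356746e-02,  2.93046321e-05]), 'ee_pos': array([ 0.23277537, -0.57962563,  0.30287429]), 'eef_rot': array([-9.70702895e-04,  9.81830685e-01,  1.89756493e-01, -1.94304016e-04]), 'force': array([-0.23897752,  0.26714192, -0.88135991]), 'wrist_torque': array([0.03134881, 0.00099625, 0.03746024]), 'grasp_force': 0.0, 'grip_width': 0.08532100018573008} 0.0726
scene [[418.99580997   0.         258.51845191]
 [  0.         418.99580997 188.81294922]
 [  0.           0.           1.        ]] [1.41224889 0.7203464  1.06049482] [[-0.66725893  0.74477     0.00911945]
 [ 0.46396554  0.42519467 -0.77713929]
 [-0.58266757 -0.51432202 -0.62926256]]
top [[374.82246004   0.         255.89140457]
 [  0.         374.82246004 188.67030531]
 [  0.           0.           1.        ]] [0.47981128 0.0092724  1.25720993] [[ 0.02080179 -0.99976895  0.00541552]
 [-0.99206579 -0.02131265 -0.12390013]
 [ 0.12398692 -0.0027952  -0.99227991]]
```

View pics/scene0.png

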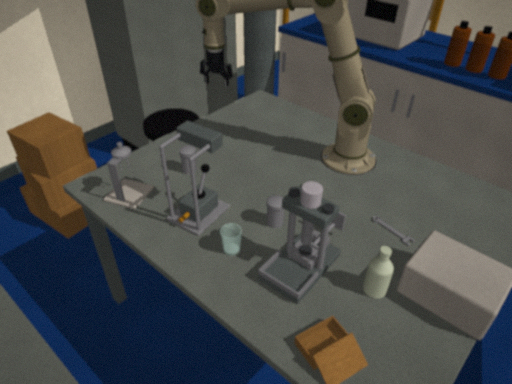

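View pics/top0.png

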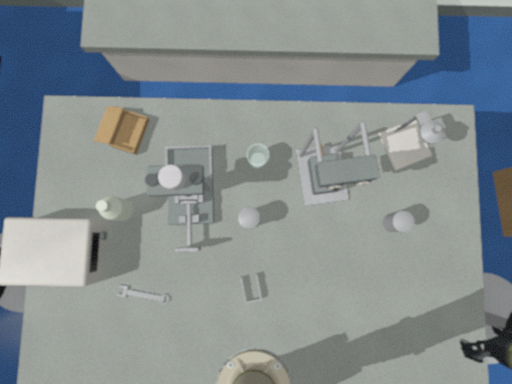

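The press (top view about (188,200), tab at (188,249)) stands to the left (+y) of the valve (about (335,175)). I'll take enlarged crops to pick pixels.

```bash
python3 - <<'E'
import cv2,numpy as np
t=np.load("top.npz")["frame"][:,:,::-1];s=np.load("scene.npz")["frame"][:,:,::-1]
g=lambda im,x,y,w,h:cv2.convertScaleAbs(cv2.resize(im[y:y+h,x:x+w],None,fx=4,fy=4,interpolation=cv2.INTER_CUBIC),alpha=1.4)
A=np.hstack([g(t,140,135,90,125),g(t,285,115,110,125)])
B=np.hstack([g(s,150,115,95,125),g(s,255,175,100,125)])
cv2.imwrite("pics/ca.png",A);cv2.imwrite("pics/cb.png",B)
E
```

```text
(no output)
```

View pics/ca.png

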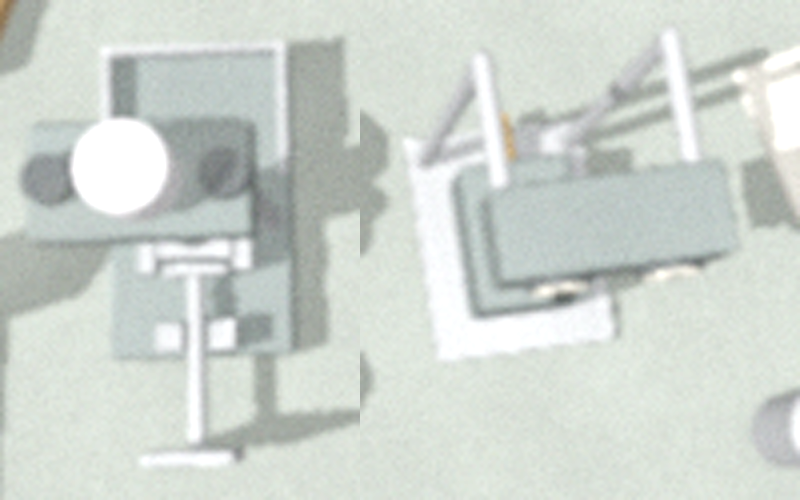

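View pics/cb.png

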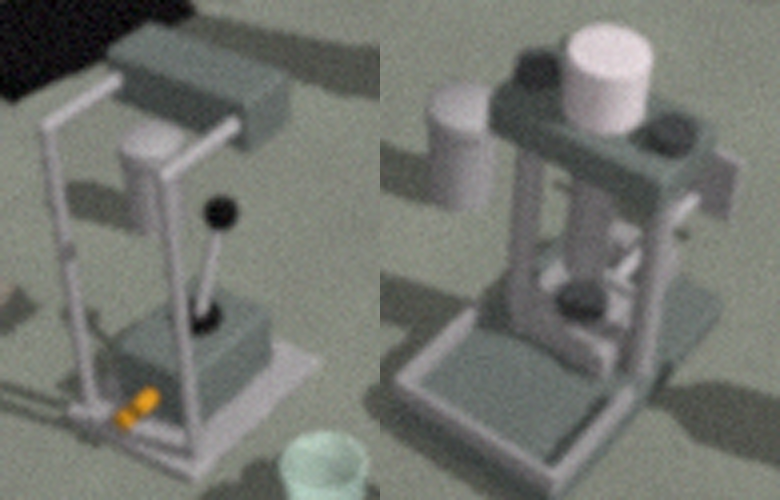

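The crops show: the tab's top edge at crop (140,462)–(241,455), the bed corners and rim; the valve foot's corners, the bar's top and, in the scene view, the knob at about pixel (205,168).

```bash
cat > h.py <<'E'
import numpy as np
def ray(n,u,v,z):
    f=np.load(n+".npz");d=f["R"].T@np.linalg.inv(f["camera_matrix"])@[u,v,1];c=-f["R"].T@f["t"]
    return (c+d*(z-c[2])/d[2])
E
python3 - <<'E'
from h import *
P=lambda u,v,z:ray("top",140+u/4-.4,135+v/4-.4,z)[:2].round(4)
V=lambda u,v,z:ray("top",285+(u-360)/4-.4,115+v/4-.4,z)[:2].round(4)
S=lambda u,v,z:ray("scene",150+u/4-.4,115+v/4-.4,z)[:2].round(4)
S2=lambda u,v,z:ray("scene",255+(u-380)/4-.4,175+v/4-.4,z)[:2].round(4)
print("tab",P(140,462,.103),P(241,455,.103))
print("rim",P(103,48,.05),P(287,43,.05),"bedfront",P(113,357,.03),P(292,352,.03))
print("rim scene",S2(397,378,.05),S2(550,482,.05))
print("foot FL FR BL",V(440,357,.01),V(615,333,.01),V(405,143,.01))
print("bar top FL FR BL BR",V(500,280,.34),V(740,248,.34),V(488,187,.34),V(725,160,.34))
print("knob",S(221,212,.175))
print("bar scene top 4",S(110,50,.34),S(145,25,.34),S(290,85,.34),S(245,105,.34))
E
```

```text
tab [0.4307 0.249 ] [0.4376 0.1726]
rim [0.7636 0.3064] [0.7712 0.1554] bedfront [0.5115 0.2901] [0.5187 0.1446]
rim scene [0.7704 0.159 ] [0.7679 0.3068]
foot FL FR BL [ 0.5881 -0.1579] [ 0.6113 -0.3043] [ 0.7698 -0.1273]
bar top FL FR BL BR [ 0.6079 -0.1505] [ 0.6312 -0.2995] [ 0.6662 -0.1431] [ 0.6866 -0.2912]
knob [ 0.6322 -0.2253]
bar scene top 4 [ 0.6851 -0.2862] [ 0.6384 -0.2966] [ 0.622 -0.137] [ 0.6671 -0.1417]
```

```bash
cat >> h.py <<'E'
from scipy.spatial.transform import Rotation as Ro
def frame(yaw,tilt):  # tool x forward at yaw, z pointing down, tilted forward by tilt
    return Ro.from_euler('z',yaw)*Ro.from_euler('y',-tilt)*Ro.from_quat([1,0,0,0])
def loc(o,yaw,p): return np.array([o[0],o[1],0])+Ro.from_euler('z',yaw).apply(p)
KN=(.634,-.224);VY=.156   # knob xy at rest, valve yaw
PO=(.6235,.2235);PY=.051  # press origin, yaw
def plan(R,p):
    from bench import robot
    s=robot.state();q=s["eef_rot"];C=Ro.from_quat([q[1],q[2],q[3],q[0]])
    print("t",s["clock"],"pos",s["ee_pos"].round(4),"F",s["force"].round(1),"w",round(s["grip_width"],4))
    print("turn deg/45",((C.inv()*R).as_rotvec()/np.radians(45)).round(3),
     "shift now-axes/.06",(C.inv().apply(p-s["ee_pos"])/.06).round(3),
     "shift target-axes/.06",(R.inv().apply(p-s["ee_pos"])/.06).round(3))
E
python3 - <<'E'
from h import *
R=frame(VY,np.radians(40));print(R.as_matrix().round(2))
g=loc(KN,VY,[-.13,-.055,.25]);p=g-.054*R.apply([0,0,1]);print(p);plan(R,p)
E
```

```text
[[ 0.76  0.16  0.63]
 [ 0.12 -0.99  0.1 ]
 [ 0.64 -0.   -0.77]]
[ 0.47983485 -0.30392287  0.2913664 ]
t 0.1 pos [ 0.2328 -0.5797  0.303 ] F [0.6 0.5 0.1] w 0.0858
turn deg/45 [-0.103  0.885  0.275] shift now-axes/.06 [ 5.534 -2.73   0.198] shift target-axes/.06 [ 3.539 -3.9    3.222]
```

Emit:
{"op": "send_rows", "data": {
  "increments": [
    [-0.0206, 0.177, 0.055, 0, 0, 0, 0],
    [-0.0206, 0.177, 0.055, 0, 0, 0, 0],
    [-0.0206, 0.177, 0.055, 0, 0, 0, 0],
    [-0.0206, 0.177, 0.055, 0, 0, 0, 0],
    [-0.0206, 0.177, 0.055, 0, 0, 0, 0],
    [0, 0, 0, 0.39, -0.43, 0.36, 0],
    [0, 0, 0, 0.39, -0.43, 0.36, 0],
    [0, 0, 0, 0.39, -0.43, 0.36, 0],
    [0, 0, 0, 0.39, -0.43, 0.36, 0],
    [0, 0, 0, 0.39, -0.43, 0.36, 0],
    [0, 0, 0, 0.39, -0.43, 0.36, 0],
    [0, 0, 0, 0.39, -0.43, 0.36, 0],
    [0, 0, 0, 0.39, -0.43, 0.36, 0],
    [0, 0, 0, 0.39, -0.43, 0.36, 0],
    [0, 0, 0, 0, 0, 0, 0],
    [0, 0, 0, 0, 0, 0, 0]
  ]
}}

```text
clock: 2.1
ee_pos: [0.4793, -0.3065, 0.2897]
eef_rot: [-0.026, 0.937, 0.073, 0.341]
force: [-0.8, -0.3, 0.5]
grip_width: 0.0004
grasp_force: 0.0
```

```bash
python3 - <<'E'
from h import *
from bench import robot
import cv2
R=frame(VY,np.radians(40))
g=loc(KN,VY,[0,-.045,.172]);p=g-.054*R.apply([0,0,1]);print(p);plan(R,p)
f=robot.grab_frame("scene");im=f["frame"][90:240,140:290,::-1];cv2.imwrite("pics/s1.png",cv2.resize(im,None,fx=4,fy=4,interpolation=cv2.INTER_CUBIC))
E
```

```text
[ 0.60670253 -0.27384646  0.2133664 ]
t 2.1 pos [ 0.4793 -0.3065  0.2897] F [-0.8 -0.3  0.5] w 0.0004
turn deg/45 [0.002 0.    0.001] shift now-axes/.06 [ 0.856 -0.211  2.376] shift target-axes/.06 [ 0.855 -0.207  2.377]
```

View pics/s1.png

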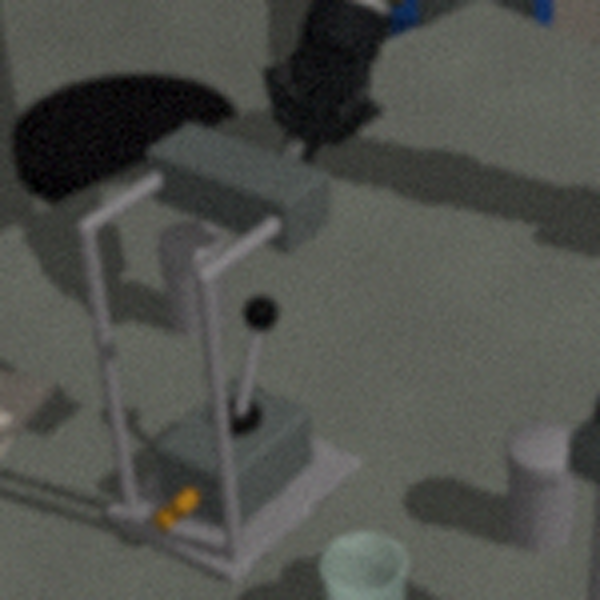

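The closed gripper is in front of the bar, and the knob is free at crop (260,312), which is where I measured it. Next I go in beside it, on its right.

Emit:
{"op": "send_rows", "data": {
  "increments": [
    [0, 0, 0, 0.43, -0.1, 0, 0],
    [0, 0, 0, 0.43, -0.1, 0, 0],
    [0, 0, 0, 0, 0, 0.4, 0],
    [0, 0, 0, 0, 0, 0.4, 0],
    [0, 0, 0, 0, 0, 0.4, 0],
    [0, 0, 0, 0, 0, 0.4, 0],
    [0, 0, 0, 0, 0, 0.4, 0],
    [0, 0, 0, 0, 0, 0.38, 0],
    [0, 0, 0, 0, 0, 0, 0],
    [0, 0, 0, 0, 0, 0, 0]
  ]
}}

```text
clock: 3.4
ee_pos: [0.607, -0.2754, 0.214]
eef_rot: [-0.025, 0.937, 0.073, 0.341]
force: [0.5, 0.0, 0.2]
grip_width: -0.0001
grasp_force: 0.0
```

```bash
python3 - <<'E'
from h import *
from bench import robot
import cv2
R=frame(VY,np.radians(40))
g=loc(KN,VY,[0,-.0305,.170]);p=g-.054*R.apply([0,0,1]);print(p);plan(R,p)
f=robot.grab_frame("scene");im=f["frame"][90:240,140:290,::-1];cv2.imwrite("pics/s2.png",cv2.resize(im,None,fx=4,fy=4,interpolation=cv2.INTER_CUBIC))
E
```

```text
[ 0.6044497  -0.25952253  0.2113664 ]
t 3.4 pos [ 0.607  -0.2754  0.214 ] F [0.5 0.  0.2] w -0.0001
turn deg/45 [ 0.004 -0.     0.   ] shift now-axes/.06 [-0.029 -0.268  0.033] shift target-axes/.06 [-0.029 -0.268  0.033]
```

View pics/s2.png

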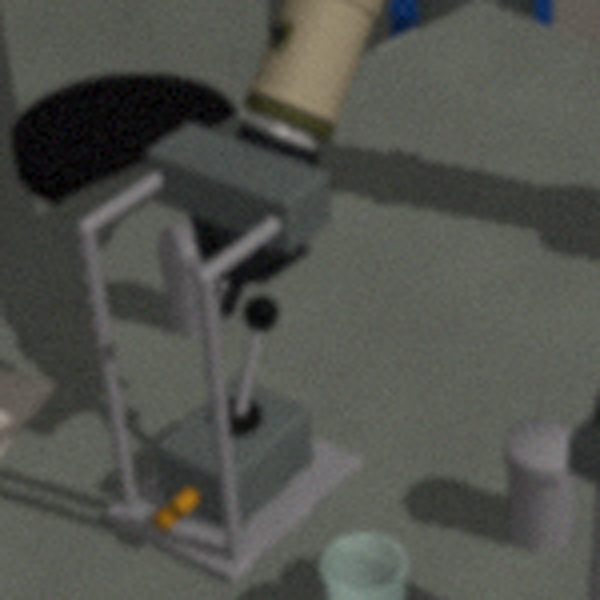

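The fingers stand just to the right of the knob, at its height (finger at crop (230,300), knob at (260,312)). Now I push left gently, stopping short of the earliest point where the stop could be.

Emit:
{"op": "send_rows", "data": {
  "increments": [
    [0, 0, 0, 0, -0.06, 0, 0],
    [0, 0, 0, 0, -0.06, 0, 0],
    [0, 0, 0, 0, -0.06, 0, 0],
    [0, 0, 0, 0, -0.06, 0, 0],
    [0, 0, 0, 0, -0.06, 0, 0],
    [0, 0, 0, 0, -0.06, 0, 0],
    [0, 0, 0, 0, -0.06, 0, 0],
    [0, 0, 0, 0, -0.06, 0, 0],
    [0, 0, 0, 0, -0.06, 0, 0],
    [0, 0, 0, 0, -0.06, 0, 0],
    [0, 0, 0, 0, 0, 0, 0]
  ]
}}

```text
clock: 4.82
ee_pos: [0.602, -0.2382, 0.2137]
eef_rot: [-0.026, 0.937, 0.074, 0.341]
force: [0.2, -1.7, 0.3]
grip_width: -0.0001
grasp_force: 0.9
```

Emit:
{"op": "send_rows", "data": {
  "increments": [
    [0, 0, 0, 0, -0.05, 0, 0],
    [0, 0, 0, 0, -0.05, 0, 0],
    [0, 0, 0, 0, 0, 0, 0]
  ]
}}

```text
clock: 5.2
ee_pos: [0.601, -0.2322, 0.2135]
eef_rot: [-0.026, 0.937, 0.074, 0.341]
force: [1.2, -2.1, -1.4]
grip_width: -0.0002
grasp_force: 1.2
```

Emit:
{"op": "send_rows", "data": {
  "increments": [
    [0, 0, 0, 0, -0.05, 0.02, 0],
    [0, 0, 0, 0, 0, 0, 0]
  ]
}}

```text
clock: 5.45
ee_pos: [0.6013, -0.2294, 0.2127]
eef_rot: [-0.026, 0.937, 0.074, 0.341]
force: [-1.0, -3.1, 1.3]
grip_width: -0.0
grasp_force: 1.2
```

Emit:
{"op": "send_rows", "data": {
  "increments": [
    [0, 0, 0, 0, -0.05, 0.02, 0],
    [0, 0, 0, 0, 0, 0, 0]
  ]
}}

```text
clock: 5.7
ee_pos: [0.6017, -0.2266, 0.2119]
eef_rot: [-0.025, 0.937, 0.073, 0.341]
force: [-1.0, -4.3, 1.4]
grip_width: -0.0004
grasp_force: 1.7
```

Emit:
{"op": "send_rows", "data": {
  "increments": [
    [0, 0, 0, 0, -0.04, 0.01, 0],
    [0, 0, 0, 0, 0, 0, 0]
  ]
}}

```text
clock: 5.95
ee_pos: [0.6015, -0.2256, 0.2117]
eef_rot: [-0.025, 0.937, 0.073, 0.342]
force: [-2.3, -6.4, 2.7]
grip_width: -0.0002
grasp_force: 3.0
```

Emit:
{"op": "send_rows", "data": {
  "increments": [
    [0, 0, 0, 0, -0.04, 0.01, 0],
    [0, 0, 0, 0, 0, 0, 0]
  ]
}}

```text
clock: 6.2
ee_pos: [0.6015, -0.2247, 0.2116]
eef_rot: [-0.023, 0.937, 0.072, 0.342]
force: [-3.4, -9.3, 3.2]
grip_width: -0.0
grasp_force: 4.4
```

Force is climbing while the motion stalls, which is the stop. I'll bring it up to about 15 N.

Emit:
{"op": "send_rows", "data": {
  "increments": [
    [0, 0, 0, 0, -0.04, 0, 0],
    [0, 0, 0, 0, -0.03, 0, 0],
    [0, 0, 0, 0, 0, 0, 0]
  ]
}}

```text
clock: 6.58
ee_pos: [0.601, -0.2233, 0.2116]
eef_rot: [-0.022, 0.937, 0.07, 0.342]
force: [4.3, -16.1, -3.8]
grip_width: -0.0001
grasp_force: 8.2
```

Emit:
{"op": "send_rows", "data": {
  "increments": [
    [0, 0, 0, 0, 0, 0, 0],
    [0, 0, 0, 0, 0, 0, 0],
    [0, 0, 0, 0, 0, 0, 0],
    [0, 0, 0, 0, 0, 0, 0]
  ]
}}

```text
clock: 7.08
ee_pos: [0.601, -0.2232, 0.2116]
eef_rot: [-0.022, 0.937, 0.07, 0.342]
force: [5.1, -15.8, -3.8]
grip_width: 0.0003
grasp_force: 8.1
```

Emit:
{"op": "send_rows", "data": {
  "increments": [
    [0, 0, 0, 0, 0, 0, 0],
    [0, 0, 0, 0, 0, 0, 0],
    [0, 0, 0, 0, 0, 0, 0],
    [0, 0, 0, 0, 0, 0, 0],
    [0, 0, 0, 0, 0, 0, 0],
    [0, 0, 0, 0, 0, 0, 0],
    [0, 0, 0, 0, 0, 0, 0],
    [0, 0, 0, 0, 0, 0, 0],
    [0, 0, 0, 0, 0, 0, 0],
    [0, 0, 0, 0, 0, 0, 0],
    [0, 0, 0, 0, 0, 0, 0],
    [0, 0, 0, 0, 0, 0, 0],
    [0, 0, 0, 0, 0, 0, 0],
    [0, 0, 0, 0, 0, 0, 0],
    [0, 0, 0, 0, 0, 0, 0],
    [0, 0, 0, 0, 0, 0, 0]
  ]
}}

```text
clock: 9.07
ee_pos: [0.601, -0.2232, 0.2116]
eef_rot: [-0.022, 0.937, 0.07, 0.342]
force: [4.8, -15.9, -2.4]
grip_width: 0.0002
grasp_force: 8.1
```

Emit:
{"op": "send_rows", "data": {
  "increments": [
    [0, 0, 0, 0, 0.08, 0, 0],
    [0, 0, 0, 0, 0.08, 0, 0],
    [0, 0, 0, 0, 0.08, 0, 0],
    [0, 0, 0, 0, 0.08, 0, 0],
    [0, 0, 0, 0, 0.08, 0, 0],
    [0, 0, 0, 0, 0.08, 0, 0],
    [0, 0, 0, 0, 0.08, 0, 0],
    [0, 0, 0, 0, 0.08, 0, 0],
    [0, 0, 0, 0, 0.08, 0, 0],
    [0, 0, 0, 0, 0.08, 0, 0],
    [0, 0, 0, 0, 0.08, 0, 0],
    [0, 0, 0, 0, 0.08, 0, 0],
    [0, 0, 0, 0, 0.08, 0, 0],
    [0, 0, 0, 0, 0, -0.3, 0],
    [0, 0, 0, 0, 0, -0.5, 0],
    [0, 0, 0, 0, 0, -0.5, 0],
    [0, 0, 0, 0, 0, -0.5, 0],
    [0, 0, 0, 0, 0, -0.6, 0],
    [0, 0, 0, 0, 0, 0, 0]
  ]
}}

```text
clock: 11.45
ee_pos: [0.5182, -0.2948, 0.3249]
eef_rot: [-0.023, 0.936, 0.073, 0.343]
force: [0.4, 0.5, 0.3]
grip_width: 0.0
grasp_force: 0.0
```

```bash
python3 - <<'E'
from h import *
from bench import robot
import cv2
R=frame(PY,0.0)
# fingertip pre-position: front of finger (11 mm) 25 mm before tab face, tip z .055
print("direct"); 
p=loc(PO,PY,[-.195-.011-.03,0,.0726+.055]);print(p);plan(R,p)
plan(R,p+[0,0,.15])
f=robot.grab_frame("scene");im=f["frame"][90:240,140:290,::-1];cv2.imwrite("pics/s3.png",cv2.resize(im,None,fx=4,fy=4,interpolation=cv2.INTER_CUBIC))
E
```

```text
direct
[0.38780685 0.21146922 0.1276    ]
t 11.45 pos [ 0.5182 -0.2948  0.3249] F [0.4 0.5 0.3] w 0.0
turn deg/45 [-0.037 -0.892  0.128] shift now-axes/.06 [-2.74  -8.694  1.909] shift target-axes/.06 [-1.74  -8.538  3.288]
t 11.45 pos [ 0.5182 -0.2948  0.3249] F [0.4 0.5 0.3] w 0.0
turn deg/45 [-0.037 -0.892  0.128] shift now-axes/.06 [-1.128e+00 -8.677e+00 -1.000e-03] shift target-axes/.06 [-1.74  -8.538  0.788]
```

View pics/s3.png

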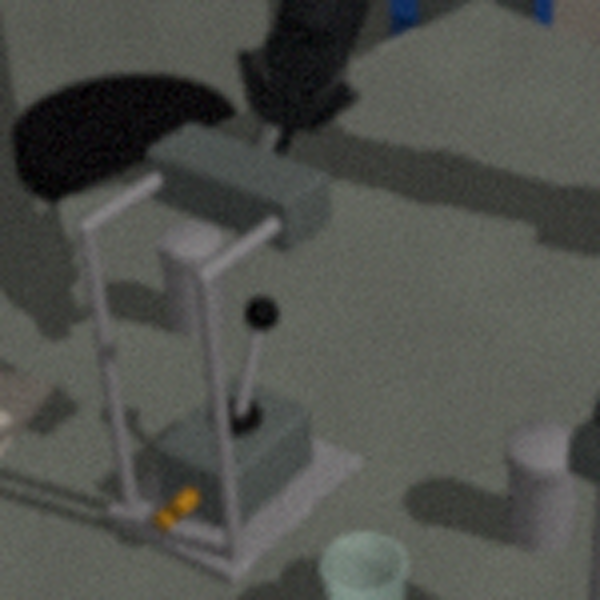

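The lever is back at its centre: the knob is at crop (260,312) as before. On to the press tab.

Emit:
{"op": "send_rows", "data": {
  "increments": [
    [-0.0074, -0.178, 0.0256, 0, 0, 0, 0],
    [-0.0074, -0.178, 0.0256, 0, 0, 0, 0],
    [-0.0074, -0.178, 0.0256, 0, 0, 0, 0],
    [-0.0074, -0.178, 0.0256, 0, 0, 0, 0],
    [-0.0074, -0.178, 0.0256, 0, 0, 0, 0],
    [0, 0, 0, -0.125, -0.61, 0.056, 0],
    [0, 0, 0, -0.125, -0.61, 0.056, 0],
    [0, 0, 0, -0.125, -0.61, 0.056, 0],
    [0, 0, 0, -0.125, -0.61, 0.056, 0],
    [0, 0, 0, -0.125, -0.61, 0.056, 0],
    [0, 0, 0, -0.125, -0.61, 0.056, 0],
    [0, 0, 0, -0.125, -0.61, 0.056, 0],
    [0, 0, 0, -0.125, -0.61, 0.056, 0],
    [0, 0, 0, -0.125, -0.61, 0.056, 0],
    [0, 0, 0, -0.125, -0.61, 0.056, 0],
    [0, 0, 0, -0.125, -0.61, 0.056, 0],
    [0, 0, 0, -0.125, -0.61, 0.056, 0],
    [0, 0, 0, -0.125, -0.61, 0.056, 0],
    [0, 0, 0, -0.125, -0.61, 0.056, 0],
    [0, 0, 0, 0, 0, 0, 0]
  ]
}}

```text
clock: 14.0
ee_pos: [0.385, 0.2163, 0.2762]
eef_rot: [-0.003, 1.0, 0.03, -0.002]
force: [-0.3, -0.9, 0.7]
grip_width: 0.0001
grasp_force: 0.0
```

```bash
python3 - <<'E'
from h import *
R=frame(PY,0.0)
p=loc(PO,PY,[-.195-.011-.03,0,.0726+.055]);print(p);plan(R,p)
E
```

```text
[0.38780685 0.21146922 0.1276    ]
t 14.0 pos [0.385  0.2163 0.2762] F [-0.3 -0.9  0.7] w 0.0001
turn deg/45 [-0.007  0.004  0.012] shift now-axes/.06 [0.05  0.097 2.477] shift target-axes/.06 [0.043 0.082 2.477]
```

Emit:
{"op": "send_rows", "data": {
  "increments": [
    [0, 0, 0.012, 0, 0.09, 0.3, 0],
    [0, 0, 0, 0, 0, 0.45, 0],
    [0, 0, 0, 0, 0, 0.45, 0],
    [0, 0, 0, 0, 0, 0.45, 0],
    [0, 0, 0, 0, 0, 0.45, 0],
    [0, 0, 0, 0, 0, 0.37, 0],
    [0, 0, 0, 0, 0, 0, 0],
    [0, 0, 0, 0, 0, 0, 0]
  ]
}}

```text
clock: 15.0
ee_pos: [0.3872, 0.2084, 0.1292]
eef_rot: [-0.003, 1.0, 0.022, -0.001]
force: [-0.3, 0.1, -0.4]
grip_width: 0.0003
grasp_force: 0.0
```

```bash
python3 - <<'E'
from h import *
from bench import robot
import cv2
R=frame(PY,0.0)
plan(R,loc(PO,PY,[-.195-.011,0,.0726+.055]))
a=robot.grab_frame("scene")["frame"][150:300,230:380,::-1];b=robot.grab_frame("top")["frame"][130:280,130:230,::-1]
cv2.imwrite("pics/s4.png",cv2.convertScaleAbs(cv2.resize(np.hstack([a,b]),None,fx=3.2,fy=3.2,interpolation=cv2.INTER_CUBIC),alpha=1.4))
E
```

```text
t 15.0 pos [0.3872 0.2084 0.1292] F [-0.3  0.1 -0.4] w 0.0003
turn deg/45 [-0.006  0.002 -0.009] shift now-axes/.06 [ 0.513 -0.054  0.026] shift target-axes/.06 [ 0.513 -0.051  0.027]
```

View pics/s4.png

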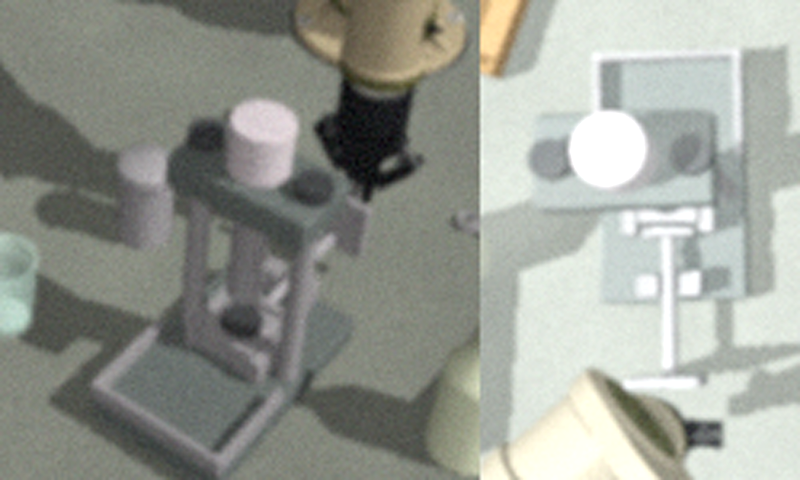

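The closed fingers stand in front of the tab (tab at crop (350,225), slide and die in line). Now I push along +x.

Emit:
{"op": "send_rows", "data": {
  "increments": [
    [0, 0, -0.009, 0.12, -0.02, 0.02, 0],
    [0, 0, 0, 0.12, -0.02, 0, 0],
    [0, 0, 0, 0.12, 0, 0, 0],
    [0, 0, 0, 0.1, 0, 0, 0],
    [0, 0, 0, 0.1, 0, 0, 0],
    [0, 0, 0, 0.1, 0, 0, 0],
    [0, 0, 0, 0.1, 0, 0, 0],
    [0, 0, 0, 0.1, 0, 0, 0],
    [0, 0, 0, 0.1, 0, 0, 0],
    [0, 0, 0, 0, 0, 0, 0]
  ]
}}

```text
clock: 16.35
ee_pos: [0.4434, 0.2138, 0.1267]
eef_rot: [-0.002, 1.0, 0.026, -0.002]
force: [-4.3, 0.7, -0.3]
grip_width: -0.0003
grasp_force: 0.0
```

Emit:
{"op": "send_rows", "data": {
  "increments": [
    [0, 0, 0, 0.1, 0, 0, 0],
    [0, 0, 0, 0.1, 0, 0, 0],
    [0, 0, 0, 0.1, 0, 0, 0],
    [0, 0, 0, 0.1, 0, 0, 0],
    [0, 0, 0, 0.1, 0, 0, 0],
    [0, 0, 0, 0.1, 0, 0, 0],
    [0, 0, 0, 0.1, 0, 0, 0],
    [0, 0, 0, 0, 0, 0, 0]
  ]
}}

```text
clock: 17.35
ee_pos: [0.4847, 0.2161, 0.1265]
eef_rot: [-0.002, 1.0, 0.026, -0.003]
force: [-8.1, -0.7, 1.2]
grip_width: -0.0004
grasp_force: 0.0
```

```bash
python3 - <<'E'
from h import *
plan(frame(PY,0.0),loc(PO,PY,[-.115-.011,0,.0726+.055]))
E
```

```text
t 17.35 pos [0.4847 0.2161 0.1265] F [-8.1 -0.7  1.2] w -0.0004
turn deg/45 [-0.005  0.007  0.002] shift now-axes/.06 [ 0.217 -0.005 -0.019] shift target-axes/.06 [ 0.217 -0.005 -0.018]
```

13 mm more to the expected end, then feel for the end stop.

Emit:
{"op": "send_rows", "data": {
  "increments": [
    [0, 0, 0, 0.07, 0, 0, 0],
    [0, 0, 0, 0.07, 0, 0, 0],
    [0, 0, 0, 0.06, 0, 0, 0],
    [0, 0, 0, 0, 0, 0, 0]
  ]
}}

```text
clock: 17.85
ee_pos: [0.4955, 0.2169, 0.1262]
eef_rot: [-0.002, 1.0, 0.027, -0.004]
force: [-11.3, -0.5, 3.0]
grip_width: -0.0
grasp_force: 0.0
```

Emit:
{"op": "send_rows", "data": {
  "increments": [
    [0, 0, 0, 0.05, 0, 0, 0],
    [0, 0, 0, 0.05, 0, 0, 0],
    [0, 0, 0, 0, 0, 0, 0]
  ]
}}

```text
clock: 18.23
ee_pos: [0.4961, 0.2175, 0.1238]
eef_rot: [-0.0, 1.0, 0.028, -0.009]
force: [-28.9, -0.5, 3.5]
grip_width: -0.0002
grasp_force: 0.0
```

End stop reached: no more travel while the force rises to 29 N. Back off, letting the slide follow.

Emit:
{"op": "send_rows", "data": {
  "increments": [
    [0, 0, 0, -0.08, 0, 0, 0],
    [0, 0, 0, -0.12, 0, 0, 0],
    [0, 0, 0, -0.12, 0, 0, 0],
    [0, 0, 0, -0.12, 0, 0, 0],
    [0, 0, 0, -0.12, 0, 0, 0],
    [0, 0, 0, -0.12, 0, 0, 0],
    [0, 0, 0, -0.12, 0, 0, 0],
    [0, 0, 0, -0.12, 0, 0, 0],
    [0, 0, 0, -0.12, 0, 0, 0],
    [0, 0, 0, -0.12, 0, 0, 0],
    [0, 0, 0, -0.12, 0, 0, 0],
    [0, 0, 0, -0.12, 0, 0, 0],
    [0, 0, 0, -0.12, 0, 0, 0],
    [0, 0, 0, -0.12, 0, 0, 0],
    [0, 0, 0, -0.12, 0, 0, 0],
    [0, 0, 0, -0.12, 0, 0, 0],
    [0, 0, 0, -0.05, 0, 0, 0],
    [0, 0, 0, 0, 0, 0, 0]
  ]
}}

```text
clock: 20.48
ee_pos: [0.3885, 0.2108, 0.1275]
eef_rot: [-0.002, 1.0, 0.026, -0.001]
force: [0.3, 1.3, 0.1]
grip_width: -0.0
grasp_force: 0.0
```

```bash
python3 - <<'E'
from h import *
from bench import robot
import cv2
a=robot.grab_frame("scene")["frame"][150:300,230:380,::-1];b=robot.grab_frame("top")["frame"][130:280,130:230,::-1]
cv2.imwrite("pics/s5.png",cv2.convertScaleAbs(cv2.resize(np.hstack([a,b]),None,fx=3.2,fy=3.2,interpolation=cv2.INTER_CUBIC),alpha=1.4))
E
```

```text
(no output)
```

View pics/s5.png

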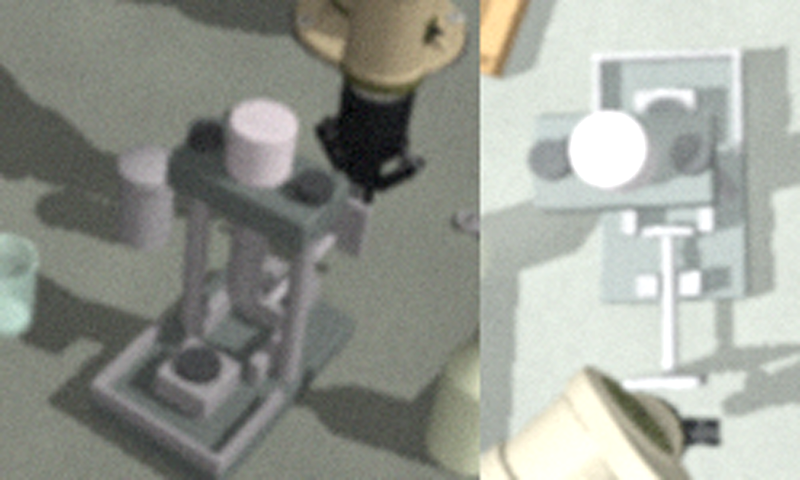

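The die is out on the shelf (crop (198,375)), and the tab is back home at top-view crop (665,381), the same as before. The gripper is clear of everything, so I'm handing in.

```bash
python3 - <<'E'
from h import *
from bench import robot
print(Ro.from_euler('z',-PY).apply(ray("top",187.4,158.4,.062)-np.array([*PO,0])))
print(robot.sign_off())
E
```

```text
[0.0999951  0.00143841 0.062     ]
the job is handed in; nothing more can be done
None
```

The job is done and handed in at about 20 s of the 64 s: the lever was held at its stop at about 16 N for 2.5 s and came back to centre, then the slide was pushed to its end stop, the die is out on the far shelf, and the slide has sprung back home.

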